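# Shift the feed gearbox to the marked gear

### The job

Change gear on the small feed gearbox: with the fingertips, push the black-knobbed lever out of its slot, along the crossway of the gate and fully home into the slot whose end is marked by the tall broad-headed pin (the other slot ends have only small flat plugs), without putting it into any other gear on the way. Push the knob gently and never pinch it, leave everything else on the table where it is, and finish clear of the lever.

Things in the scene. Friction and masses are not known exactly. Their poses are not given: they have to be found in the camera images.
- gearbox: Small grey feed gearbox fixed on the table: 150 (x) x 130 (y) mm case, 176 x 154 mm foot, flat aluminium gate plate 152 x 132 mm on top, its top face 100 mm above the table. Origin: centre of the underside; x points from the ribbed front (near side) to the back with the round motor (to x = +142 mm), y left, z up. A pulley sticks out on the right (to y = -93 mm), below the plate. Turned by up to 0.35 rad.
- gate (a point): Centre of the gate cut through the 4 mm plate, at its top face; axes as the gearbox. Crossway along y: 15 mm wide, x = 0, y from -31 to +31 mm. Three slots along x, 15 mm wide, at y = +24 (left), 0 (middle), -24 mm (right), each from x = -30 (near end) to +30 mm (far end). The 9 mm tongues between slots have round tips. The lever changes column only in the crossway.
- knob (a point): Centre of the black square knob (30 mm cube, rounded edges, faces along the gearbox's axes when upright) on the lever's 10 mm steel stem. The lever tilts about a point on the gearbox's centre line 20 mm above the table, 130 mm below the knob centre (knob at 150 mm when upright, about 139 mm in a corner). Home in a slot the knob is about 38 mm far or near of centre; in a side column about 38 mm left or right.
- lever_side (a joint): Sideways tilt of the lever, rad, positive to the gearbox's left (+y): about +0.30 in the left column, 0 in the middle, -0.30 in the right (0.03 of play). Knob offset in y = 130 mm x sin(side) x cos(fore). Friction alone holds the lever where it is left; about 1 N at the knob moves it.
- lever_fore (a joint): Fore-and-aft tilt of the lever, rad, positive to the gearbox's far side (+x): 0 in the crossway (0.03 of play), about +0.30 home in a far slot end and -0.30 in a near one, where the plate stops it. Knob offset in x = 130 mm x sin(fore). Friction alone holds it; about 1 N at the knob moves it. At the start the lever is in the near left slot, at -0.18 to -0.27.
- marker_pin: Gear marker: dark steel pin, 26 mm tall with a 20 mm round head, fixed upright in one of six seats on the gate plate. The seats lie in line with the slots, beyond their ends, at x = +64 or -64 mm and y = +24, 0 or -24 mm of the gearbox; the other five hold flat 10 mm plugs 3 mm tall. The pin marks a middle or right slot end (near or far). Origin: centre of its underside, on the plate.
- knob_near: Near (-x) face of the knob and of the 14 mm square collar that covers the stem for 30 mm below it; fixed to the lever, origin at the lever's pivot.
- knob_far: Far (+x) face of the knob and collar; as above.
- knob_left: Left (+y) face of the knob and collar; as above.
- knob_right: Right (-y) face of the knob and collar; as above.
- grease_tin: Loose bystander: round grease tin, 54 mm wide, 24 mm tall, to the left of the gearbox. Origin: centre of its underside.
- housing_2: Loose bystander: white moulded housing, 25 x 28 x 24 mm, in front of the gearbox, to the left. Origin: centre of its underside.
- housing_3: Loose bystander: white moulded housing, 25 x 28 x 24 mm, in front of the gearbox, to the right. Origin: centre of its underside.
- glue_bottle_2: Loose bystander: upright glue bottle, 26 mm wide, 106 mm tall, behind the gearbox, to the left. Origin: centre of its underside.
- label_roll: Loose bystander: roll of labels, 59 mm wide, 30 mm tall, behind the gearbox, to the right. Origin: centre of its underside.
- tape_roll: Loose bystander: roll of tape lying flat, 104 mm wide, 25 mm tall, on the right of the table. Origin: centre of its underside.

How it is judged:
By the outcome, as a careful person would: the job done as asked, in the order asked, and still so for the second after the job is handed in, with the robot touching nothing.
It also fails if it takes over 54 s, if anything falls off the work surface, if the arm or the gripper's body presses on something with over 40 N, if the wrist force passes 120 N, or if a joint passes its speed limit or range.

### The arm

A 6-joint arm with a two-finger parallel gripper is mounted at the origin on the work surface; the furniture and walls round the work are solid. World frame = base frame: x ahead of the robot, y to its left, z up, the work surface at z = 0. Lengths are in m, angles in rad, forces in N, time in s.
With the tool pointing down it reaches from about 0.4 to 0.825 m from the base axis. Payload 7 kg.
Tool frame: the origin (TCP) lies at the very end of the fingers, on their centre line; the grasp point (between the pads) lies 19 mm behind it; z points along the fingers, y is the line along which they close (so a half turn about z gives the same grasp; the last joint's range is limited). The gripper opens to 88 mm and grips with 3 to 60 N. Pads are 19 mm wide; open, the fingers measure 130 mm over their backs; the gripper's body (78 mm by 193 mm) begins 47 mm behind the grasp point.
Start: joints at [1.416, 0.359, 0.012, 0, -1.224, -0.288], TCP at [0.289, 0.61, 0.227] pointing down, gripper open.
Joint ranges: [-3.07, 3.07], [-1.43, 2.12], [-1.02, 1.25], [-3.03, 1.67], [-3.05, -0], [-3.03, 3.03]. Speed limits (rad/s): [2.39, 2.39, 3.01, 3.14, 3.14, 3.14].

### API

Orientations are given as [roll, pitch, yaw] about the fixed x, y, z axes, in that order (R = Rz(yaw) Ry(pitch) Rx(roll)).
In Python, from station import arm gives the robot as it stands. The module is installed in compiled form; this text tells all that it offers.
- The arm moves only by the shell command python3 -m crank 'ROWS' [FORCE]. ROWS is JSON, a list of rows, each an object of numbers: "dx", "dy", "dz": the shift along the world's x, y, z in m; "twist": the turn about the world's z in degrees; "grip": the opening, from -1 (shut) to 1 (fully open). A call has exactly 5 rows; each row is the pose to reach, as a shift and turn from the pose commanded when the call began; what a row does not reach only later rows make up. A row lasts 1/12 s, in which the tool goes at most 41.7 mm and 7.16 degrees, less where a joint would pass 70% of its speed; a pose out of reach is approached as far as the arm can. A call with a gripper value outside its range is refused whole. The fingers move at their own pace and stop on an object; FORCE is the grip in N (left out, the last holds). Time passes only in rows, so rows that repeat a pose let the fingers close, or fill a call up. It gives the time, the measured TCP pose, the force, the opening and the grip force at its end, in the units of the state.
- arm.get_state(): the state, without advancing time (a new reading comes with each control period).
- arm.grab_frame(name): name is "side" or "top" or "wrist"; returns the picture (400x640x3 uint8, red, green, blue); there is no depth.
- arm.get_calibration(name): a dict with "fx", "fy", "cx", "cy" (pixels), "cam_to_world" (4x4, takes a point from camera to world coordinates); the wrist camera has in their place "tool_from_camera" (4x4, takes a point from camera to tool coordinates, whose origin is the TCP and whose axes are the flange's). Camera axes: x right, y down, z forward; pixel columns grow to the right and rows downward; lengths in m; the calibration is good to about 2 mm. A picture is of the moment at which its call begins: read the wrist's pose just before it. get_calibration takes no time and is no camera call.
- arm.job_done(): hands the job in; it is judged then, once.
The state is a dict: "t": time; "q": joint angles; "qd": joint speeds; "joint_efforts": joint torques, N m; "eef_pos": TCP position; "ee_rot": TCP orientation; "force": force on the tool from outside, world axes, zero at the start; "moment": the same for the moment, N m; "width": finger opening in m; "gripper_force": force on a finger pad.
Only numpy, scipy, OpenCV 4.12 (cv2) and the standard library are available. Lean on these libraries where they do the work, as an engineer would, in place of code of your own. Each camera call takes 0.05 s, during which the arm holds its last target. There are 200 camera calls.

## Working session

There is one attempt and no reset: what is moved stays moved. The work goes in short steps, Python scripts to look and compute and a shell command to move; the robot and the scene stay as the last step left them, time stands still between calls to the robot, and variables do not carry over. Pictures are saved under pics/ and viewed, at most 10 in all, crops included, and the job is handed in when it is done.

```bash
mkdir -p pics
python3 - <<'E'
from station import arm
import cv2,numpy as np
s=arm.get_state();print(s['t'],s['eef_pos'],s['ee_rot'],s['width'])
for n in('top','side'):
    f=arm.grab_frame(n);cv2.imwrite(f'pics/{n}0.png',f[:,:,::-1]);c=arm.get_calibration(n)
    print(n,c['fx'],c['fy'],c['cx'],c['cy'],np.round(c['cam_to_world'],3).tolist())
E
```

```text
0.0 [0.28902919 0.60944309 0.2256179 ] [ 3.13992758e+00 -1.87751163e-04 -4.42884021e-01] 0.08774831278856518
top 419.84696488090407 419.84696488090407 317.4453508559783 198.41121887802385 [[0.021, -0.993, 0.115, 0.46], [-1.0, -0.02, 0.004, -0.034], [-0.002, -0.115, -0.993, 1.292], [0.0, 0.0, 0.0, 1.0]]
side 464.76913569932503 464.76913569932503 323.16291251741274 208.43407807982635 [[-0.953, -0.165, 0.252, 0.264], [-0.301, 0.501, -0.811, 0.993], [0.008, -0.85, -0.527, 0.759], [0.0, 0.0, 0.0, 1.0]]
```

View pics/top0.png

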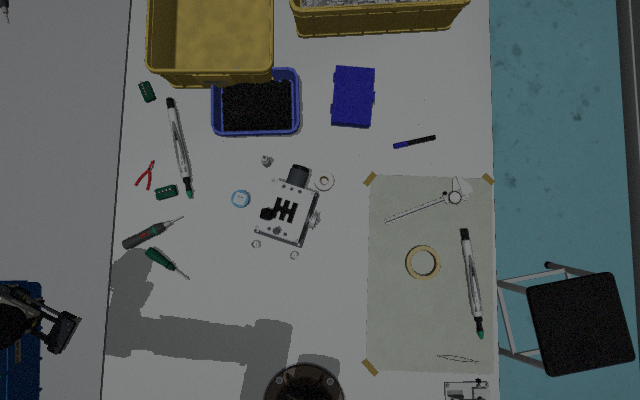

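View pics/side0.png

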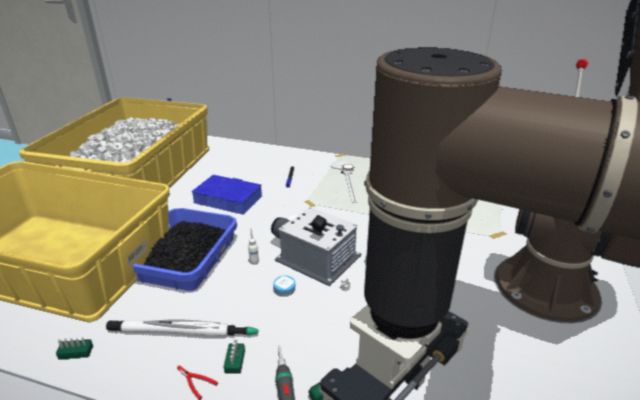

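The top view shows the gearbox at about (287,212) and the black knob at its left, near (267,213). I'll enlarge both views.

Run:
```python
import cv2,numpy as np
a=cv2.imread('pics/top0.png')[155:265,230:345];b=cv2.imread('pics/side0.png')[195:295,260:370]
a=cv2.resize(a,(575,550),interpolation=cv2.INTER_CUBIC)
cv2.imwrite('pics/c1.png',a);cv2.imwrite('pics/c2.png',cv2.resize(b,(550,500),interpolation=cv2.INTER_CUBIC))
```

```text
(no output)
```

View pics/c1.png

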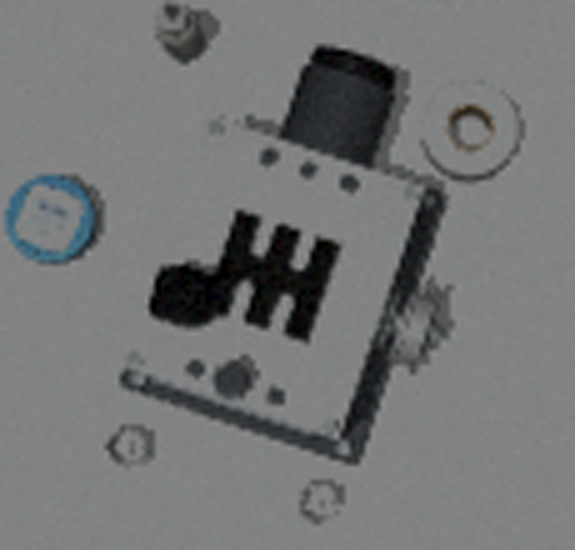

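View pics/c2.png

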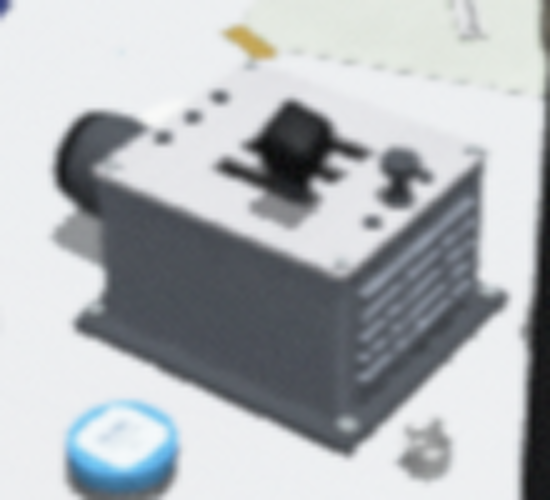

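The pin stands between two small plugs on the near row: near left plug at crop (196,369), pin (235,377), near right plug (277,397). It therefore marks the near-middle slot. The far row holds only plugs, at (269,157), (308,170) and (349,184). Next I work out the gearbox pose.

```bash
cat > h.py <<'E'
import numpy as np
from station import arm
def ray(n,uv,z):
    c=arm.get_calibration(n);T=np.array(c['cam_to_world'])
    d=T[:3,:3]@[(uv[0]-c['cx'])/c['fx'],(uv[1]-c['cy'])/c['fy'],1]
    return T[:3,3]+d*(z-T[2,3])/d[2]
def seg(im,x0,y0,x1,y1,thr,s=5):
    import cv2
    g=cv2.cvtColor(im[y0:y1,x0:x1],cv2.COLOR_BGR2GRAY)
    g=cv2.resize(g,None,fx=s,fy=s,interpolation=cv2.INTER_CUBIC)
    n,_,st,ce=cv2.connectedComponentsWithStats((g<thr).astype('uint8'))
    return [(st[i],(ce[i]+.5)/s-.5+[x0,y0]) for i in range(1,n)]
E
python3 - <<'E'
from h import *
import cv2
im=cv2.imread('pics/top0.png')
for st,c in seg(im,262,180,306,240,85):
    if 40<st[4]<1500: print(st.tolist(),c)
q=lambda u,v:((u+.5)/5-.5+230,(v+.5)/5-.5+155)
names=dict(NL=(196,369),NR=(277,397),FL=(269,157),FM=(308,170),FR=(349,184))
loc=dict(NL=(-64,24),NR=(-64,-24),FL=(64,24),FM=(64,0),FR=(64,-24))
P={k:ray('top',q(*v),.103)[:2] for k,v in names.items()}
W=np.array([P[k] for k in P]);L=np.array([loc[k] for k in P])/1e3
w=W@[1,1j];l=L@[1,1j];A=np.c_[l,np.ones(5)];s=np.linalg.lstsq(A,w,rcond=None)[0]
print('scale',abs(s[0]),'yaw',np.angle(s[0]),'c',s[1],'res mm',np.round(abs(A@s-w)*1e3,1))
side=dict(NL=(373,222),FL=(163,137),FM=(193,117),FR=(220,97))
q2=lambda u,v:((u+.5)/5-.5+260,(v+.5)/5-.5+195)
for k in side:print(k,P[k],ray('side',q2(*side[k]),.103)[:2])
for n,uv,f in(('knob',(188,294),q),):
    print(n,(((ray('top',f(*uv),.145)[:2]@[1,1j])-s[1])/np.exp(1j*np.angle(s[0]))))
print('pin',((ray('top',q(235,377),.126)[:2]@[1,1j])-s[1])/np.exp(1j*np.angle(s[0])))
E
```

```text
[104, 0, 9, 9, 68] [283.15       180.32941176]
[101, 24, 17, 16, 213] [283.35399061 185.90328638]
[140, 38, 17, 15, 172] [291.16744186 188.54767442]
[180, 50, 19, 17, 231] [299.4008658  191.16536797]
[54, 231, 45, 42, 1254] [276.60366826 230.13907496]
[27, 235, 18, 18, 207] [268.67342995 228.22608696]
[108, 263, 16, 16, 209] [284.76746411 233.8076555 ]
scale 0.9988092915494181 yaw -0.29872858108906797 c (0.562906697621338+0.06536749705402864j) res mm [0.5 0.4 0.1 0.5 0.5]
NL [0.50930798 0.10719437] [0.51024343 0.10827944]
FL [0.63118388 0.06952419] [0.63329344 0.07020632]
FM [0.62413126 0.04700799] [0.62520618 0.04779261]
FR [0.6165365  0.02336894] [0.61839174 0.02525336]
knob (-0.02632350550728815+0.03647718967970822j)
pin (-0.06103739268673569-0.000663815443593951j)
```

Fit check: scale is 0.999, residuals are 0.5 mm or less, and the side view agrees within 2 mm. The gate is at about (0.5635, 0.066) with yaw -0.299. The knob is at local (-26, +36), and the pin at local (-61, -1) confirms near-middle. The plan is a closed-finger block pushing +x, then -y, then -x. First I move to local (-75, 38).

```bash
python3 -m crank '[{"dx":0.016,"dy":-0.036,"twist":4,"grip":-1},{"dx":0.032,"dy":-0.072,"twist":8.2,"grip":-1},{"dx":0.048,"dy":-0.109,"twist":8.2,"grip":-1},{"dx":0.064,"dy":-0.146,"twist":8.2,"grip":-1},{"dx":0.08,"dy":-0.182,"twist":8.2,"grip":-1}]' 10
python3 -m crank '[{"dx":0.016,"dy":-0.036,"grip":-1},{"dx":0.032,"dy":-0.072,"grip":-1},{"dx":0.048,"dy":-0.109,"grip":-1},{"dx":0.064,"dy":-0.146,"grip":-1},{"dx":0.08,"dy":-0.182,"grip":-1}]'
```

```text
invalid input at $[0]: expected keys dx, dy, dz, twist, grip
invalid input at $[0]: expected keys dx, dy, dz, twist, grip
```

```bash
python3 -m crank '[{"dx":0.016,"dy":-0.036,"dz":0,"twist":4,"grip":-1},{"dx":0.032,"dy":-0.072,"dz":0,"twist":8.2,"grip":-1},{"dx":0.048,"dy":-0.109,"dz":0,"twist":8.2,"grip":-1},{"dx":0.064,"dy":-0.146,"dz":0,"twist":8.2,"grip":-1},{"dx":0.08,"dy":-0.182,"dz":0,"twist":8.2,"grip":-1}]' 10
python3 -m crank '[{"dx":0.016,"dy":-0.036,"dz":0,"twist":0,"grip":-1},{"dx":0.032,"dy":-0.072,"dz":0,"twist":0,"grip":-1},{"dx":0.048,"dy":-0.109,"dz":0,"twist":0,"grip":-1},{"dx":0.064,"dy":-0.146,"dz":0,"twist":0,"grip":-1},{"dx":0.08,"dy":-0.182,"dz":0,"twist":0,"grip":-1}]'
```

```text
t: 0.52
eef_pos: [0.3693, 0.4258, 0.2262]
ee_rot: [3.141, 0.0, -0.299]
force: [2.0, 0.0, 0.2]
width: 0.06
gripper_force: 0.0
t: 0.93
eef_pos: [0.4493, 0.2438, 0.2265]
ee_rot: [3.142, 0.0, -0.299]
force: [0.2, 1.5, -0.1]
width: 0.0266
gripper_force: 0.0
```

```bash
python3 -m crank '[{"dx":0.016,"dy":-0.036,"dz":0,"twist":0,"grip":-1},{"dx":0.032,"dy":-0.072,"dz":0,"twist":0,"grip":-1},{"dx":0.044,"dy":-0.1,"dz":0,"twist":0,"grip":-1},{"dx":0.054,"dy":-0.119,"dz":0,"twist":0,"grip":-1},{"dx":0.054,"dy":-0.119,"dz":0,"twist":0,"grip":-1}]'
python3 -m crank '[{"dx":0,"dy":0,"dz":-0.02,"twist":0,"grip":-1},{"dx":0,"dy":0,"dz":-0.045,"twist":0,"grip":-1},{"dx":0,"dy":0,"dz":-0.07,"twist":0,"grip":-1},{"dx":0,"dy":0,"dz":-0.091,"twist":0,"grip":-1},{"dx":0,"dy":0,"dz":-0.091,"twist":0,"grip":-1}]'
python3 - <<'E'
from station import arm
import cv2,numpy as np
t=arm.grab_frame('top')[130:290,210:370,::-1];s=arm.grab_frame('side')[160:320,240:400,::-1];w=arm.grab_frame('wrist')[:,:,::-1]
cv2.imwrite('pics/d1.png',np.hstack([cv2.resize(x,(400,400),interpolation=cv2.INTER_CUBIC) for x in(t,s)]))
E
```

```text
t: 1.35
eef_pos: [0.504, 0.1237, 0.2262]
ee_rot: [3.141, 0.0, -0.303]
force: [0.2, -0.0, 1.0]
width: 0.0006
gripper_force: 0.0
t: 1.77
eef_pos: [0.5004, 0.1256, 0.1314]
ee_rot: [3.137, 0.005, -0.301]
force: [-1.0, -0.5, -0.3]
width: 0.0006
gripper_force: 0.0
```

View pics/d1.png

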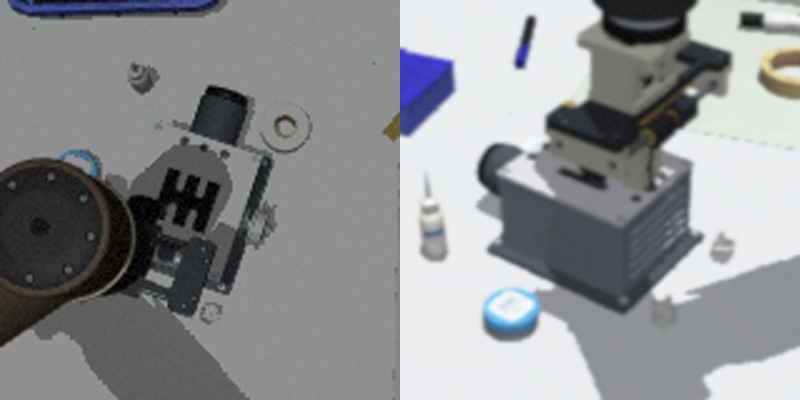

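The fingers are down just on the near side of the knob, and the hand hides the knob in both views. Now a gentle push along local +x, direction (0.956, -0.295).

```bash
python3 -m crank '[{"dx":0.0048,"dy":-0.0015,"dz":0,"twist":0,"grip":-1},{"dx":0.0096,"dy":-0.0029,"dz":0,"twist":0,"grip":-1},{"dx":0.0143,"dy":-0.0044,"dz":0,"twist":0,"grip":-1},{"dx":0.0191,"dy":-0.0059,"dz":0,"twist":0,"grip":-1},{"dx":0.0191,"dy":-0.0059,"dz":0,"twist":0,"grip":-1}]'
python3 -m crank '[{"dx":0.0029,"dy":-0.0009,"dz":0,"twist":0,"grip":-1},{"dx":0.0057,"dy":-0.0018,"dz":0,"twist":0,"grip":-1},{"dx":0.0086,"dy":-0.0027,"dz":0,"twist":0,"grip":-1},{"dx":0.0115,"dy":-0.0035,"dz":0,"twist":0,"grip":-1},{"dx":0.0115,"dy":-0.0035,"dz":0,"twist":0,"grip":-1}]'
python3 - <<'E'
from station import arm
import cv2,numpy as np
w=arm.grab_frame('wrist')[:,:,::-1];t=arm.grab_frame('top')[160:260,230:330,::-1]
cv2.imwrite('pics/w1.png',np.hstack([cv2.resize(w,(480,300)),cv2.resize(t,(300,300))]))
p=(np.array(arm.get_state()['eef_pos'][:2])-[.5635,.066])@[1,1j]*np.exp(.299j);print(p)
E
```

```text
t: 2.33
eef_pos: [0.5234, 0.1208, 0.1359]
ee_rot: [-3.141, -0.001, -0.3]
force: [-0.1, 0.2, 1.0]
width: 0.0004
gripper_force: 0.0
t: 2.75
eef_pos: [0.5343, 0.1173, 0.1355]
ee_rot: [3.141, -0.0, -0.3]
force: [-0.3, 0.6, 0.7]
width: 0.0002
gripper_force: 0.3
(-0.043386879046735105+0.04039233620071088j)
```

View pics/w1.png

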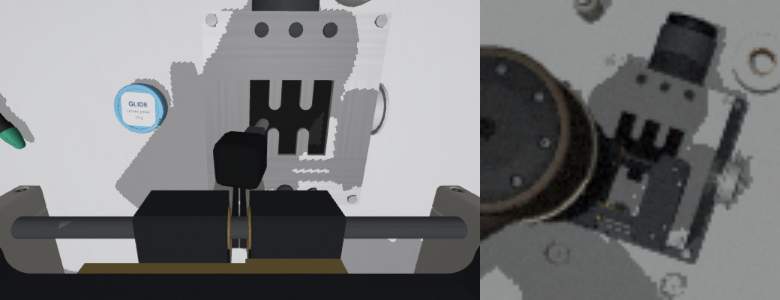

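The wrist view shows the knob straight ahead of the fingertips at about (240,160), with the stem in the left slot. It also gives a direct measurement, so I'll compute local coordinates from it.

```bash
cat >> h.py <<'E'
from scipy.spatial.transform import Rotation as Ro
def loc(p): return (np.array(p)[...,:2]-[.5635,.066])@[1,1j]*np.exp(.299j)*1e3
def wl(s,u,v,z):
    c=arm.get_calibration('wrist');T=np.array(c['tool_from_camera']);R=Ro.from_euler('xyz',s['ee_rot']).as_matrix()
    o=np.array(s['eef_pos'])+R@T[:3,3];d=R@T[:3,:3]@[(u-c['cx'])/c['fx'],(v-c['cy'])/c['fy'],1]
    return np.round(loc(o+d*(z-o[2])/d[2]),1)
E
python3 - <<'E'
from h import *
s=arm.get_state();k=4/3
print(loc(s['eef_pos']))
for n,u,v,z in(('FL plug',261,30,.103),('FM',295,30,.103),('FR',330,30,.103),('knob top far-left',217,136,.162),('knob top far right',266,136,.162),('knob top far mid',240,132,.162),('stem at plate',261,125,.1),('near edge of top, L',216,158,.162)):print(n,wl(s,u*k,v*k,z))
E
```

```text
(-43.3868790467351+40.39233620071088j)
FL plug (62.7+26j)
FM (62.6+2.4j)
FR (62.6-21.9j)
knob top far-left (3+53.3j)
knob top far right (2.9+26.6j)
knob top far mid (5.2+40.8j)
stem at plate (-5.5+24j)
near edge of top, L (-9.8+54.2j)
```

```bash
cat >> h.py <<'E'
def edge():
    import cv2
    s=arm.get_state();g=cv2.cvtColor(arm.grab_frame('wrist'),cv2.COLOR_RGB2GRAY)
    print('tcp',loc(s['eef_pos']),'F',np.round(s['force'],1))
    for u in(296,302,308,314): print(u,g[140:250:4,u].tolist())
    for v in(185,200): print('row',v,g[v,264:380:4].tolist())
E
python3 -c "from h import *;edge()"
python3 -m crank '[{"dx":0.001,"dy":-0.0003,"dz":0,"twist":0,"grip":-1},{"dx":0.0019,"dy":-0.0006,"dz":0,"twist":0,"grip":-1},{"dx":0.0029,"dy":-0.0009,"dz":0,"twist":0,"grip":-1},{"dx":0.0048,"dy":-0.0015,"dz":0,"twist":0,"grip":-1},{"dx":0.0048,"dy":-0.0015,"dz":0,"twist":0,"grip":-1}]'
python3 -c "from h import *;edge()"
```

```text
tcp (-43.3868790467351+40.39233620071088j) F [-1.2  0.6  0.1]
296 [148, 148, 148, 146, 146, 146, 146, 146, 145, 144, 138, 14, 16, 20, 20, 20, 20, 21, 20, 21, 21, 21, 21, 22, 20, 22, 18, 97]
302 [144, 143, 142, 142, 142, 142, 141, 141, 140, 71, 14, 15, 16, 17, 21, 20, 20, 22, 20, 21, 19, 20, 20, 21, 21, 20, 20, 95]
308 [146, 146, 145, 145, 145, 144, 144, 143, 143, 13, 14, 15, 16, 17, 18, 19, 20, 18, 21, 20, 21, 22, 21, 21, 20, 22, 21, 46]
314 [146, 146, 146, 145, 146, 146, 144, 144, 145, 14, 16, 16, 17, 17, 20, 21, 20, 20, 22, 20, 22, 20, 21, 21, 20, 22, 21, 18]
row 185 [147, 148, 147, 141, 141, 142, 144, 83, 15, 18, 14, 15, 16, 16, 17, 15, 16, 18, 17, 17, 18, 16, 17, 93, 143, 143, 145, 42, 23]
row 200 [147, 148, 148, 140, 140, 36, 20, 18, 20, 22, 21, 19, 22, 23, 22, 22, 20, 21, 23, 19, 19, 17, 15, 125, 140, 142, 142, 25, 23]
t: 3.32
eef_pos: [0.5389, 0.116, 0.1356]
ee_rot: [-3.142, -0.0, -0.3]
force: [0.6, 0.2, 1.1]
width: 0.0004
gripper_force: 0.4
tcp (-38.22837066841889+40.49842024339885j) F [0.6 0.2 1.1]
296 [147, 147, 146, 146, 145, 145, 145, 144, 143, 143, 143, 23, 17, 16, 20, 22, 22, 21, 20, 20, 21, 20, 22, 21, 19, 20, 19, 48]
302 [143, 143, 142, 141, 141, 141, 140, 140, 140, 139, 13, 15, 17, 15, 20, 21, 21, 22, 21, 21, 20, 21, 22, 19, 22, 21, 21, 20]
308 [145, 146, 145, 144, 144, 144, 143, 143, 143, 80, 15, 14, 15, 16, 18, 20, 22, 22, 20, 21, 21, 22, 22, 20, 22, 20, 20, 18]
314 [146, 145, 145, 145, 144, 144, 144, 143, 144, 117, 13, 16, 16, 17, 20, 19, 22, 21, 21, 21, 20, 20, 22, 22, 21, 20, 21, 19]
row 185 [147, 147, 147, 141, 141, 141, 143, 139, 14, 15, 15, 15, 16, 16, 15, 15, 16, 14, 13, 14, 17, 15, 17, 63, 142, 141, 144, 35, 23]
row 200 [147, 147, 147, 139, 140, 55, 19, 20, 22, 22, 20, 20, 20, 20, 21, 20, 21, 20, 20, 18, 19, 16, 17, 124, 140, 142, 142, 24, 23]
```

Run:
```python
from h import *
import cv2
w=arm.grab_frame('wrist')[90:260,240:480,::-1];cv2.imwrite('pics/w2.png',cv2.resize(cv2.convertScaleAbs(w,alpha=1.6,beta=20),(720,510),interpolation=cv2.INTER_CUBIC))
s=arm.get_state();print(s['t'],wl(s,314,177,.163),wl(s,314,177,.158))
```

```text
3.4167 (10.1+43.3j) (8.7+43.3j)
```

View pics/w2.png

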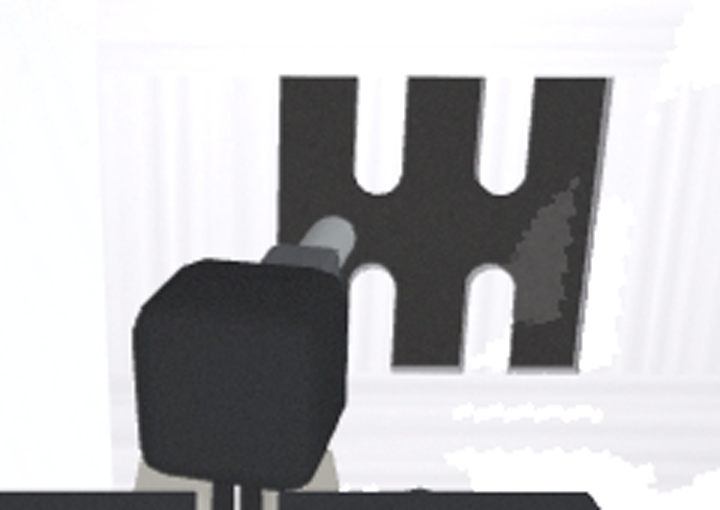

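The wrist crop shows the stem at crop (325,237) in the left slot. The crossway is centred at row 229, so the stem sits just short of it. The far-edge measurement also leaves about 3 mm at the knob, so I push 3 mm more, then back off, rise and move to the left side.

```bash
python3 -m crank '[{"dx":0.001,"dy":-0.0003,"dz":0,"twist":0,"grip":-1},{"dx":0.002,"dy":-0.0006,"dz":0,"twist":0,"grip":-1},{"dx":0.0032,"dy":-0.001,"dz":0,"twist":0,"grip":-1},{"dx":0.0032,"dy":-0.001,"dz":0,"twist":0,"grip":-1},{"dx":0.0032,"dy":-0.001,"dz":0,"twist":0,"grip":-1}]'
python3 - <<'E'
from h import *
edge();s=arm.get_state();print(wl(s,314,177,.163))
E
```

```text
t: 3.83
eef_pos: [0.5419, 0.1149, 0.1355]
ee_rot: [-3.142, -0.0, -0.3]
force: [-0.3, 0.6, 0.6]
width: -0.0
gripper_force: 0.3
tcp (-35.04695825961311+40.41607871299259j) F [-0.3  0.6  0.6]
296 [147, 147, 146, 146, 146, 146, 145, 144, 143, 143, 143, 23, 17, 18, 20, 21, 21, 21, 20, 20, 20, 23, 20, 20, 21, 21, 20, 29]
302 [143, 143, 142, 142, 142, 141, 140, 140, 140, 138, 11, 16, 14, 15, 18, 19, 21, 20, 21, 22, 21, 22, 20, 23, 23, 21, 21, 17]
308 [145, 146, 144, 144, 143, 144, 143, 143, 141, 137, 13, 15, 14, 16, 18, 19, 24, 22, 20, 22, 22, 21, 19, 21, 21, 20, 20, 18]
314 [145, 144, 144, 145, 143, 144, 143, 143, 142, 139, 11, 15, 14, 17, 18, 21, 22, 20, 21, 20, 20, 22, 20, 22, 19, 21, 21, 20]
row 185 [147, 147, 146, 141, 141, 141, 143, 138, 13, 15, 13, 17, 15, 15, 16, 13, 15, 16, 15, 17, 16, 14, 16, 24, 96, 141, 100, 23, 24]
row 200 [147, 147, 147, 140, 139, 35, 17, 20, 21, 20, 19, 19, 19, 19, 20, 20, 19, 20, 18, 18, 16, 15, 13, 124, 140, 142, 141, 25, 24]
(13.4+43.2j)
```

The far edge is now at x ≈ 14.5, so fore ≈ 0. The contact face sits 20 mm ahead of the TCP. I'll back off and turn the tool -90° on the left side, so the same face and camera look along the next push.

```bash
python3 -m crank '[{"dx":-0.0143,"dy":0.0044,"dz":0,"twist":0,"grip":-1},{"dx":-0.0143,"dy":0.0044,"dz":0,"twist":0,"grip":-1},{"dx":-0.009,"dy":0.0216,"dz":0,"twist":0,"grip":-1},{"dx":-0.002,"dy":0.045,"dz":0,"twist":0,"grip":-1},{"dx":0.004,"dy":0.065,"dz":0,"twist":0,"grip":-1}]'
python3 -m crank '[{"dx":0.007,"dy":0.004,"dz":0,"twist":-7,"grip":-1},{"dx":0.014,"dy":0.008,"dz":0,"twist":-14,"grip":-1},{"dx":0.02,"dy":0.01,"dz":0,"twist":-21,"grip":-1},{"dx":0.027,"dy":0.01,"dz":0,"twist":-28,"grip":-1},{"dx":0.034,"dy":0.01,"dz":0,"twist":-35,"grip":-1}]'
python3 -c "
from h import *
s=arm.get_state();print(np.round(s['q'],2),loc(s['eef_pos']))"
```

```text
t: 4.3
eef_pos: [0.5468, 0.1812, 0.136]
ee_rot: [-3.141, -0.001, -0.3]
force: [0.3, -0.2, 0.7]
width: 0.0007
gripper_force: 0.0
t: 4.72
eef_pos: [0.5807, 0.1908, 0.1354]
ee_rot: [-3.141, -0.0, -0.916]
force: [-0.5, 0.2, -0.3]
width: 0.0004
gripper_force: 0.0
[ 0.64  0.33 -0.26  0.   -0.99  0.02] (-20.308904369510422+124.28214781936985j)
```

```bash
python3 -m crank '[{"dx":0.002,"dy":0,"dz":0,"twist":-7,"grip":-1},{"dx":0.004,"dy":0,"dz":0,"twist":-14,"grip":-1},{"dx":0.006,"dy":0,"dz":0,"twist":-21,"grip":-1},{"dx":0.008,"dy":0,"dz":0,"twist":-28,"grip":-1},{"dx":0.008,"dy":0,"dz":0,"twist":-35,"grip":-1}]'
python3 -m crank '[{"dx":0,"dy":-0.01,"dz":0,"twist":-7,"grip":-1},{"dx":0,"dy":-0.02,"dz":0,"twist":-14,"grip":-1},{"dx":0,"dy":-0.03,"dz":0,"twist":-20,"grip":-1},{"dx":0,"dy":-0.042,"dz":0,"twist":-20,"grip":-1},{"dx":0,"dy":-0.042,"dz":0,"twist":-20,"grip":-1}]'
python3 - <<'E'
from h import *
import cv2
s=arm.get_state();f=arm.grab_frame('wrist');print(loc(s['eef_pos']),s['ee_rot'])
w=f[60:300,160:520,::-1];cv2.imwrite('pics/w3.png',cv2.resize(cv2.convertScaleAbs(w,alpha=1.4,beta=20),(720,480),interpolation=cv2.INTER_CUBIC))
cv2.imwrite('pics/w3full.png',f[:,:,::-1])
E
```

```text
t: 5.13
eef_pos: [0.5887, 0.1905, 0.1354]
ee_rot: [-3.141, -0.0, -1.527]
force: [0.2, 0.2, 0.1]
width: 0.0008
gripper_force: 0.0
t: 5.55
eef_pos: [0.588, 0.1466, 0.1355]
ee_rot: [3.141, -0.0, -1.868]
force: [-0.4, -0.0, 0.3]
width: 0.0005
gripper_force: 0.0
(-0.3578623339818322+84.1812668574474j) [ 3.14137335e+00 -4.31132507e-04 -1.86801113e+00]
```

View pics/w3.png

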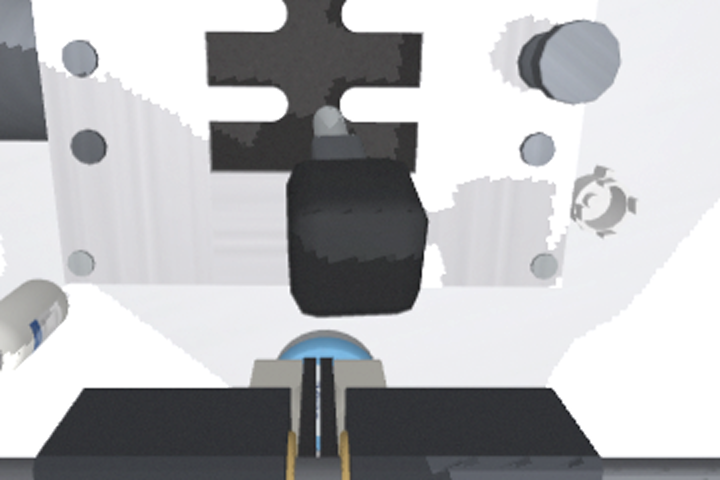

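The stem is in the left column at the crossway, at crop (328,125), between tongue tips at columns 287 and 340. It is slightly to the near side. The pin's tall head at (580,60) is again in line with the middle slot, near end. I'll check the knob's x.

Run:
```python
from h import *
s=arm.get_state();f=lambda u,v,z:wl(s,160+u/2,60+v/2,z)
for n,u,v,z in(('plugFL',81,262,.103),('plugFM',88,146,.103),('plugNL',544,265,.103),('plugNR?',537,148,.103),('tipL',287,103,.1),('tipR',340,103,.1),('slotfarend',206,60,.1),('slotnearend',421,60,.1),('stem',328,130,.1),('knobFar',289,190,.155),('knobNear',423,210,.155),('far low',300,305,.16),('near low',413,305,.16)):print(n,f(u,v,z))
```

```text
plugFL (68.7+60.8j)
plugFM (63+26.4j)
plugNL (-69.8+61.5j)
plugNR? (-64.1+26.7j)
tipL (6.7+14.7j)
tipR (-8.3+14.7j)
slotfarend (28.9+3.2j)
slotnearend (-30.5+3.1j)
stem (-4.9+22.1j)
knobFar (4.1+28.5j)
knobNear (-24.3+32.8j)
far low (1.8+52.4j)
near low (-22.4+52.4j)
```

The knob is at x ≈ -9, so fore ≈ -0.07: still about 8 mm short. It also implies a finger half-width of about 10 mm, as stated, so my earlier edge estimate was biased. I'll push it again from the near side with this same orientation, using the finger flank (half about 21 mm).

```bash
python3 -m crank '[{"dx":-0.031,"dy":0.0096,"dz":0,"twist":0,"grip":-1},{"dx":-0.062,"dy":0.019,"dz":0,"twist":0,"grip":-1},{"dx":-0.066,"dy":0.006,"dz":0,"twist":0,"grip":-1},{"dx":-0.075,"dy":-0.023,"dz":0,"twist":0,"grip":-1},{"dx":-0.075,"dy":-0.023,"dz":0,"twist":0,"grip":-1}]'
python3 -m crank '[{"dx":0.007,"dy":-0.002,"dz":0,"twist":0,"grip":-1},{"dx":0.014,"dy":-0.0043,"dz":0,"twist":0,"grip":-1},{"dx":0.021,"dy":-0.0065,"dz":0,"twist":0,"grip":-1},{"dx":0.026,"dy":-0.008,"dz":0,"twist":0,"grip":-1},{"dx":0.026,"dy":-0.008,"dz":0,"twist":0,"grip":-1}]'
python3 -c "
from h import *
s=arm.get_state();print(loc(s['eef_pos']))"
python3 -m crank '[{"dx":-0.013,"dy":0.004,"dz":0,"twist":0,"grip":-1},{"dx":-0.026,"dy":0.008,"dz":0,"twist":0,"grip":-1},{"dx":-0.02,"dy":0.028,"dz":0,"twist":0,"grip":-1},{"dx":-0.013,"dy":0.05,"dz":0,"twist":0,"grip":-1},{"dx":0.021,"dy":0.0395,"dz":0,"twist":0,"grip":-1}]'
python3 -m crank '[{"dx":0.028,"dy":-0.0086,"dz":0,"twist":0,"grip":-1},{"dx":0.028,"dy":-0.0086,"dz":0,"twist":0,"grip":-1},{"dx":0.028,"dy":-0.0086,"dz":0,"twist":0,"grip":-1},{"dx":0.028,"dy":-0.0086,"dz":0,"twist":0,"grip":-1},{"dx":0.028,"dy":-0.0086,"dz":0,"twist":0,"grip":-1}]'
cat >> h.py <<'E'
def prof(rows=(150,165,185)):
    import cv2
    s=arm.get_state();f=arm.grab_frame('wrist');g=cv2.cvtColor(f,cv2.COLOR_RGB2GRAY)
    print('tcp',loc(s['eef_pos']))
    for v in rows:
        x=np.where(g[v,270:420]<75)[0]+270
        print(v,x.min(),x.max(),'x at z.155:',wl(s,x.min(),v,.155),wl(s,x.max(),v,.155),len(x)/(np.ptp(x)+1))
E
python3 -c "from h import *;prof()"
```

```text
t: 6.02
eef_pos: [0.5108, 0.1229, 0.1357]
ee_rot: [3.141, -0.001, -1.867]
force: [-0.9, -0.4, -1.4]
width: 0.0005
gripper_force: 0.0
t: 6.43
eef_pos: [0.5403, 0.117, 0.1351]
ee_rot: [3.141, -0.0, -1.871]
force: [0.7, 0.1, -0.5]
width: 0.0005
gripper_force: 0.0
(-37.23965098716739+41.911978133566464j)
t: 6.85
eef_pos: [0.5574, 0.161, 0.1364]
ee_rot: [3.142, 0.002, -1.865]
force: [0.1, 0.5, 0.4]
width: 0.0005
gripper_force: 0.0
t: 7.27
eef_pos: [0.5869, 0.148, 0.1355]
ee_rot: [3.141, -0.0, -1.87]
force: [0.2, 0.0, 0.3]
width: 0.0008
gripper_force: 0.0
tcp (-1.783596470933492+85.22210671928043j)
150 292 355 x at z.155: (7.8+26.7j) (-18.6+26.8j) 1.0
165 291 359 x at z.155: (8.4+33.1j) (-20.5+33.2j) 1.0
185 292 358 x at z.155: (8.2+42j) (-20.4+42j) 1.0
```

The knob centre is now at x ≈ -5.4 and needs about 5 mm more. I'll repeat the push 5 mm deeper.

```bash
python3 -m crank '[{"dx":-0.031,"dy":0.0096,"dz":0,"twist":0,"grip":-1},{"dx":-0.062,"dy":0.019,"dz":0,"twist":0,"grip":-1},{"dx":-0.066,"dy":0.006,"dz":0,"twist":0,"grip":-1},{"dx":-0.075,"dy":-0.023,"dz":0,"twist":0,"grip":-1},{"dx":-0.065,"dy":-0.026,"dz":0,"twist":0,"grip":-1}]'
python3 -m crank '[{"dx":0.009,"dy":-0.0028,"dz":0,"twist":0,"grip":-1},{"dx":0.014,"dy":-0.0043,"dz":0,"twist":0,"grip":-1},{"dx":0.018,"dy":-0.0055,"dz":0,"twist":0,"grip":-1},{"dx":0.021,"dy":-0.0065,"dz":0,"twist":0,"grip":-1},{"dx":0.021,"dy":-0.0065,"dz":0,"twist":0,"grip":-1}]'
python3 -c "
from h import *
s=arm.get_state();print(loc(s['eef_pos']))"
python3 -m crank '[{"dx":-0.015,"dy":0.0046,"dz":0,"twist":0,"grip":-1},{"dx":-0.031,"dy":0.0095,"dz":0,"twist":0,"grip":-1},{"dx":-0.025,"dy":0.0295,"dz":0,"twist":0,"grip":-1},{"dx":-0.018,"dy":0.0515,"dz":0,"twist":0,"grip":-1},{"dx":0.016,"dy":0.041,"dz":0,"twist":0,"grip":-1}]'
python3 -m crank '[{"dx":0.028,"dy":-0.0086,"dz":0,"twist":0,"grip":-1},{"dx":0.028,"dy":-0.0086,"dz":0,"twist":0,"grip":-1},{"dx":0.028,"dy":-0.0086,"dz":0,"twist":0,"grip":-1},{"dx":0.028,"dy":-0.0086,"dz":0,"twist":0,"grip":-1},{"dx":0.028,"dy":-0.0086,"dz":0,"twist":0,"grip":-1}]'
python3 -c "from h import *;prof()"
```

```text
t: 7.73
eef_pos: [0.5189, 0.1196, 0.1361]
ee_rot: [3.14, -0.0, -1.869]
force: [-0.2, -0.4, -1.1]
width: 0.0006
gripper_force: 0.0
t: 8.15
eef_pos: [0.5444, 0.1155, 0.1352]
ee_rot: [3.141, -0.0, -1.871]
force: [-0.4, 1.5, 0.2]
width: 0.0004
gripper_force: 0.1
(-32.84197263002872+41.68172865583367j)
t: 8.57
eef_pos: [0.5578, 0.1608, 0.1362]
ee_rot: [-3.142, 0.002, -1.866]
force: [0.6, 0.8, 0.3]
width: 0.0007
gripper_force: 0.0
t: 8.98
eef_pos: [0.5871, 0.1478, 0.1353]
ee_rot: [3.141, -0.0, -1.87]
force: [-0.3, -0.9, 0.1]
width: 0.0002
gripper_force: 0.0
tcp (-1.5359126951666122+85.09269045875772j)
150 285 348 x at z.155: (10.9+26.6j) (-15.4+26.6j) 1.0
165 282 350 x at z.155: (12.4+33j) (-16.4+33j) 1.0
185 283 350 x at z.155: (12.3+41.8j) (-16.6+41.8j) 1.0
```

Knob x ≈ -1.4, so fore ≈ -0.01, inside the play. Now the push along local -y, direction (-0.295, -0.956), stopping just short of the middle.

```bash
python3 -m crank '[{"dx":-0.0015,"dy":-0.0048,"dz":0,"twist":0,"grip":-1},{"dx":-0.0029,"dy":-0.0096,"dz":0,"twist":0,"grip":-1},{"dx":-0.0044,"dy":-0.0143,"dz":0,"twist":0,"grip":-1},{"dx":-0.0059,"dy":-0.0191,"dz":0,"twist":0,"grip":-1},{"dx":-0.0074,"dy":-0.0239,"dz":0,"twist":0,"grip":-1}]'
python3 -m crank '[{"dx":-0.0012,"dy":-0.0038,"dz":0,"twist":0,"grip":-1},{"dx":-0.0024,"dy":-0.0076,"dz":0,"twist":0,"grip":-1},{"dx":-0.0035,"dy":-0.0115,"dz":0,"twist":0,"grip":-1},{"dx":-0.0047,"dy":-0.0153,"dz":0,"twist":0,"grip":-1},{"dx":-0.0059,"dy":-0.0191,"dz":0,"twist":0,"grip":-1}]'
python3 -m crank '[{"dx":-0.0009,"dy":-0.0029,"dz":0,"twist":0,"grip":-1},{"dx":-0.0018,"dy":-0.0057,"dz":0,"twist":0,"grip":-1},{"dx":-0.0026,"dy":-0.0086,"dz":0,"twist":0,"grip":-1},{"dx":-0.0026,"dy":-0.0086,"dz":0,"twist":0,"grip":-1},{"dx":-0.0026,"dy":-0.0086,"dz":0,"twist":0,"grip":-1}]'
python3 - <<'E'
from h import *
import cv2
prof((170,180,190));f=arm.grab_frame('wrist')
w=f[60:300,160:520,::-1];cv2.imwrite('pics/w4.png',cv2.resize(cv2.convertScaleAbs(w,alpha=1.4,beta=20),(720,480),interpolation=cv2.INTER_CUBIC))
E
```

```text
t: 9.45
eef_pos: [0.5806, 0.1236, 0.1361]
ee_rot: [-3.141, 0.001, -1.87]
force: [0.7, 1.6, 1.2]
width: 0.0007
gripper_force: 0.7
t: 9.87
eef_pos: [0.5744, 0.1044, 0.1355]
ee_rot: [3.142, -0.0, -1.871]
force: [-0.2, 0.8, 1.2]
width: 0.0005
gripper_force: 0.6
t: 10.28
eef_pos: [0.5716, 0.0958, 0.1354]
ee_rot: [3.141, -0.001, -1.871]
force: [0.2, 0.3, 0.6]
width: 0.0006
gripper_force: 0.0
tcp (-1.008276729795957+30.88549381202761j)
170 298 333 x at z.155: (6.2-19j) (-8.7-19j) 0.8333333333333334
180 270 419 x at z.155: (18.3-14.6j) (-45.7-14.5j) 0.7
190 270 419 x at z.155: (18.5-10.1j) (-46.2-10j) 0.6933333333333334
```

View pics/w4.png

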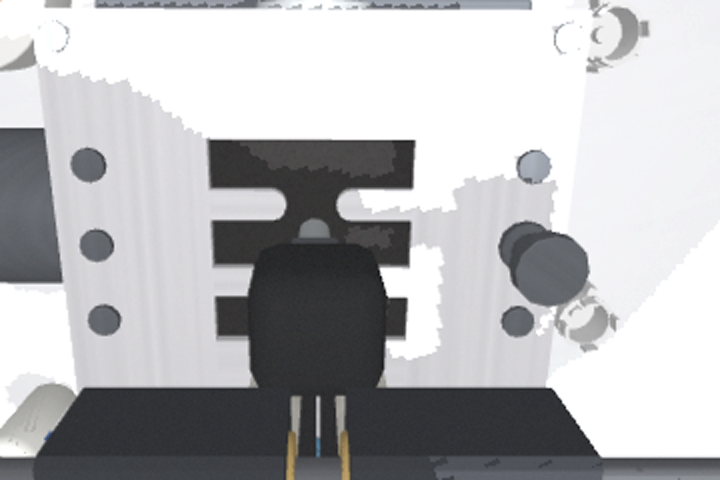

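The stem at crop (315,230) is nearly in line with the middle slot (rows 222–265). I estimate about 3 mm remaining. I'll finish that push, retreat left, and go round to the far side.

```bash
python3 -m crank '[{"dx":-0.0004,"dy":-0.0013,"dz":0,"twist":0,"grip":-1},{"dx":-0.0008,"dy":-0.0026,"dz":0,"twist":0,"grip":-1},{"dx":-0.0008,"dy":-0.0026,"dz":0,"twist":0,"grip":-1},{"dx":0.006,"dy":0.02,"dz":0,"twist":0,"grip":-1},{"dx":0.0125,"dy":0.04,"dz":0,"twist":0,"grip":-1}]'
python3 - <<'E'
from h import *
import cv2
s=arm.get_state();print(loc(s['eef_pos']))
f=arm.grab_frame('wrist')
w=f[60:300,160:520,::-1];cv2.imwrite('pics/w5.png',cv2.resize(cv2.convertScaleAbs(w,alpha=1.4,beta=20),(720,480),interpolation=cv2.INTER_CUBIC))
E
```

```text
t: 10.8
eef_pos: [0.5846, 0.1363, 0.1358]
ee_rot: [-3.141, 0.0, -1.872]
force: [0.5, 0.9, 0.2]
width: 0.0004
gripper_force: 0.0
(-0.5912125214050483+73.38983170066953j)
```

View pics/w5.png

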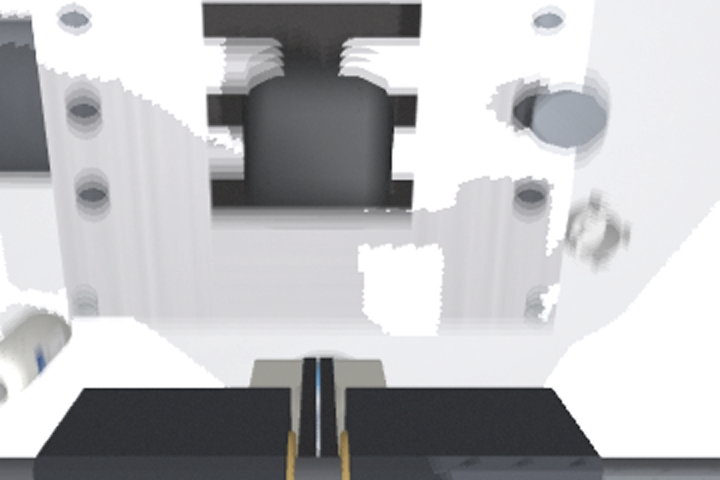

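The knob now stands upright and centred at crop (319,140), in line with the middle slot. The frame is slightly motion-blurred, and the picture budget is now used up. I'll go round to the far side.

```bash
python3 -m crank '[{"dx":0.03,"dy":-0.0092,"dz":0,"twist":0,"grip":-1},{"dx":0.0573,"dy":-0.0177,"dz":0,"twist":0,"grip":-1},{"dx":0.0503,"dy":-0.04,"dz":0,"twist":0,"grip":-1},{"dx":0.043,"dy":-0.064,"dz":0,"twist":0,"grip":-1},{"dx":0.037,"dy":-0.0837,"dz":0,"twist":0,"grip":-1}]'
python3 -m crank '[{"dx":0,"dy":0,"dz":-0.006,"twist":0,"grip":-1},{"dx":0,"dy":0,"dz":-0.012,"twist":0,"grip":-1},{"dx":-0.0086,"dy":0.0027,"dz":-0.012,"twist":0,"grip":-1},{"dx":-0.0172,"dy":0.0053,"dz":-0.012,"twist":0,"grip":-1},{"dx":-0.0172,"dy":0.0053,"dz":-0.012,"twist":0,"grip":-1}]'
python3 -c "
from h import *
s=arm.get_state();print(loc(s['eef_pos']))"
```

```text
t: 11.27
eef_pos: [0.6214, 0.0521, 0.1345]
ee_rot: [3.14, -0.001, -1.87]
force: [0.2, -0.2, 0.3]
width: 0.0004
gripper_force: 0.0
t: 11.68
eef_pos: [0.6027, 0.0589, 0.1234]
ee_rot: [3.141, -0.0, -1.869]
force: [-0.2, -0.2, -0.5]
width: 0.0007
gripper_force: 0.0
(39.501335474229585+4.795328199886001j)
```

```bash
python3 -m crank '[{"dx":-0.0048,"dy":0.0012,"dz":0,"twist":0,"grip":-1},{"dx":-0.0096,"dy":0.0025,"dz":0,"twist":0,"grip":-1},{"dx":-0.0143,"dy":0.0036,"dz":0,"twist":0,"grip":-1},{"dx":-0.0191,"dy":0.0049,"dz":0,"twist":0,"grip":-1},{"dx":-0.0239,"dy":0.0061,"dz":0,"twist":0,"grip":-1}]'
python3 -m crank '[{"dx":-0.0024,"dy":0.0007,"dz":0,"twist":0,"grip":-1},{"dx":-0.0048,"dy":0.0015,"dz":0,"twist":0,"grip":-1},{"dx":-0.0072,"dy":0.0022,"dz":0,"twist":0,"grip":-1},{"dx":-0.0096,"dy":0.003,"dz":0,"twist":0,"grip":-1},{"dx":-0.0096,"dy":0.003,"dz":0,"twist":0,"grip":-1}]'
python3 -c "
from h import *
s=arm.get_state();print(loc(s['eef_pos']))"
```

```text
t: 12.1
eef_pos: [0.5801, 0.0642, 0.1238]
ee_rot: [-3.141, 0.0, -1.87]
force: [1.7, -1.1, -0.1]
width: 0.0004
gripper_force: 0.4
t: 12.52
eef_pos: [0.5703, 0.0669, 0.1235]
ee_rot: [3.141, -0.0, -1.871]
force: [0.6, -0.4, 0.1]
width: 0.0007
gripper_force: 0.2
(6.205224986574556+2.8398234349352753j)
```

Contact force is light (about 1–2 N) and the lever is moving freely. I'll continue in small steps to the stop.

```bash
python3 -m crank '[{"dx":-0.0019,"dy":0.0006,"dz":0,"twist":0,"grip":-1},{"dx":-0.0038,"dy":0.0012,"dz":0,"twist":0,"grip":-1},{"dx":-0.0057,"dy":0.0018,"dz":0,"twist":0,"grip":-1},{"dx":-0.0076,"dy":0.0023,"dz":0,"twist":0,"grip":-1},{"dx":-0.0076,"dy":0.0023,"dz":0,"twist":0,"grip":-1}]'
python3 -m crank '[{"dx":-0.0005,"dy":0.00015,"dz":0,"twist":0,"grip":-1},{"dx":-0.001,"dy":0.0003,"dz":0,"twist":0,"grip":-1},{"dx":-0.0014,"dy":0.0004,"dz":0,"twist":0,"grip":-1},{"dx":-0.0019,"dy":0.0006,"dz":0,"twist":0,"grip":-1},{"dx":-0.0019,"dy":0.0006,"dz":0,"twist":0,"grip":-1}]'
python3 -c "
from h import *
s=arm.get_state();print(loc(s['eef_pos']))"
```

```text
t: 12.93
eef_pos: [0.5627, 0.0692, 0.1235]
ee_rot: [3.141, -0.0, -1.87]
force: [1.5, -0.7, -1.0]
width: 0.0006
gripper_force: 0.3
t: 13.35
eef_pos: [0.5612, 0.0698, 0.1235]
ee_rot: [3.142, -0.0, -1.87]
force: [1.0, -0.8, -1.7]
width: 0.0004
gripper_force: 0.5
(-3.3164049606997925+2.906053525274539j)
```

```bash
python3 -m crank '[{"dx":-0.0005,"dy":0.00015,"dz":0,"twist":0,"grip":-1},{"dx":-0.001,"dy":0.0003,"dz":0,"twist":0,"grip":-1},{"dx":-0.0014,"dy":0.0004,"dz":0,"twist":0,"grip":-1},{"dx":-0.0019,"dy":0.0006,"dz":0,"twist":0,"grip":-1},{"dx":-0.0019,"dy":0.0006,"dz":0,"twist":0,"grip":-1}]'
python3 -m crank '[{"dx":-0.0005,"dy":0.00015,"dz":0,"twist":0,"grip":-1},{"dx":-0.001,"dy":0.0003,"dz":0,"twist":0,"grip":-1},{"dx":-0.0014,"dy":0.0004,"dz":0,"twist":0,"grip":-1},{"dx":-0.0014,"dy":0.0004,"dz":0,"twist":0,"grip":-1},{"dx":-0.0014,"dy":0.0004,"dz":0,"twist":0,"grip":-1}]'
python3 -c "
from h import *
s=arm.get_state();print(loc(s['eef_pos']))"
```

```text
t: 13.77
eef_pos: [0.56, 0.0702, 0.1236]
ee_rot: [-3.14, 0.0, -1.87]
force: [5.5, -2.5, -4.9]
width: 0.0003
gripper_force: 3.2
t: 14.18
eef_pos: [0.5596, 0.0705, 0.1236]
ee_rot: [-3.139, 0.0, -1.87]
force: [10.3, -5.1, -7.1]
width: 0.001
gripper_force: 5.4
(-5.0469431149092365+3.1120873348963456j)
```

The force rose to about 11 N with the motion stalled at the predicted home position. I'll retreat, rise well clear, and check numerically.

```bash
python3 -m crank '[{"dx":0.01,"dy":-0.0031,"dz":0,"twist":0,"grip":-1},{"dx":0.03,"dy":-0.0092,"dz":0,"twist":0,"grip":-1},{"dx":0.05,"dy":-0.0154,"dz":0.01,"twist":0,"grip":-1},{"dx":0.05,"dy":-0.0154,"dz":0.045,"twist":0,"grip":-1},{"dx":0.05,"dy":-0.0154,"dz":0.08,"twist":0,"grip":-1}]'
python3 -m crank '[{"dx":0.0,"dy":0.03,"dz":0.02,"twist":0,"grip":-1},{"dx":0,"dy":0.07,"dz":0.02,"twist":0,"grip":-1},{"dx":-0.01,"dy":0.11,"dz":0.02,"twist":0,"grip":-1},{"dx":-0.02,"dy":0.145,"dz":0.02,"twist":0,"grip":-1},{"dx":-0.04,"dy":0.18,"dz":0.02,"twist":0,"grip":-1}]'
python3 -m crank '[{"dx":-0.03,"dy":0.02,"dz":0,"twist":0,"grip":-1},{"dx":-0.06,"dy":0.04,"dz":0,"twist":0,"grip":-1},{"dx":-0.08,"dy":0.07,"dz":0,"twist":0,"grip":-1},{"dx":-0.1,"dy":0.1,"dz":0,"twist":0,"grip":-1},{"dx":-0.1,"dy":0.1,"dz":0,"twist":0,"grip":-1}]'
python3 - <<'E'
from h import *
import cv2
a=cv2.imread('pics/top0.png');b=arm.grab_frame('top')[:,:,::-1].copy();cv2.imwrite('pics/top1.png',b)
for n,im in(('before',a),('after',b)):
    m=[(t,c) for t,c in seg(im,255,180,306,240,45) if t[4]>300]
    for t,c in m: print(n,t.tolist(),loc(ray('top',c,.12)))
g=[cv2.cvtColor(x,cv2.COLOR_BGR2GRAY)[155:265,230:345].astype(int) for x in(a,b)]
print('after, every px rows 196-236 cols 255-300');
for r in range(196,236,2):print(''.join('#' if x<40 else '+' if x<75 else '-' if x<95 else '.' for x in g[1][r-155,25:72]),' ',''.join('#' if x<40 else '+' if x<75 else '-' if x<95 else '.' for x in g[0][r-155,25:72]))
# bystanders
d=(abs(g[0]-g[1])>30).astype('uint8');n,_,st,_=cv2.connectedComponentsWithStats(d)
print([t[:5].tolist() for t in st[1:] if t[4]>8])
E
```

```text
t: 14.6
eef_pos: [0.6075, 0.0545, 0.2023]
ee_rot: [3.137, -0.003, -1.871]
force: [1.2, 0.8, 0.6]
width: 0.0004
gripper_force: 0.0
t: 15.02
eef_pos: [0.5682, 0.2371, 0.2233]
ee_rot: [3.141, -0.0, -1.871]
force: [0.4, 1.2, -0.1]
width: 0.0005
gripper_force: 0.0
t: 15.43
eef_pos: [0.4652, 0.3395, 0.2239]
ee_rot: [3.141, 0.001, -1.867]
force: [0.4, -0.4, -0.1]
width: 0.0005
gripper_force: 0.0
before [156, 0, 34, 22, 398] (79.42115928384979+10.738792066245912j)
before [206, 0, 49, 41, 1397] (85.59883783620839-23.970312096855064j)
before [25, 87, 189, 127, 10867] (-8.631007233574534+10.428384986708256j)
before [221, 218, 34, 82, 1277] (-45.132895411231196-72.43816100502058j)
after [212, 0, 43, 41, 1137] (85.65743277506996-25.72683975597061j)
after [81, 87, 132, 170, 10686] (-12.166540152309285-0.18234092551733466j)
after [222, 218, 33, 82, 1245] (-44.636488917059516-72.2988745930905j)
after, every px rows 196-236 cols 255-300
...............................................   ...............................................
......................####+....................   ..................
[... 1139 characters left out ...]
-.++#+..........   .................................++##..........
................+###########+--................   ...............................................
.................+#########+--.................   .......................--......................
............-+++...-++###+.....................   ............-+++...-+++++-.....................
+...-.........-...+++++++-.....................   +-..+-........-...++++++#--....................
-++++++++.........+++++++-...-................+   +++++++++-........+++++++-...-................+
......-++++++++-....--.-.....+++..............#   ......+++++++++-....--.-....-+++..............#
[[0, 38, 13, 36, 290], [29, 52, 29, 22, 303]]
```

```bash
python3 -m crank '[{"dx":-0.03,"dy":0.03,"dz":0,"twist":0,"grip":-1},{"dx":-0.06,"dy":0.06,"dz":0,"twist":0,"grip":-1},{"dx":-0.09,"dy":0.09,"dz":0,"twist":0,"grip":-1},{"dx":-0.12,"dy":0.12,"dz":0,"twist":0,"grip":-1},{"dx":-0.12,"dy":0.12,"dz":0,"twist":0,"grip":-1}]'
python3 - <<'E'
from h import *
import cv2
a=cv2.imread('pics/top0.png');b=arm.grab_frame('top')[:,:,::-1].copy();cv2.imwrite('pics/top2.png',b)
print('knob',loc(ray('top',(278,220.5),.148)))
for im in(a,b):
    h=cv2.cvtColor(im[180:220,220:262],cv2.COLOR_BGR2HSV);m=cv2.inRange(h,(90,90,40),(115,255,255));ys,xs=np.nonzero(m);print('tin',len(xs),xs.mean(),ys.mean())
d=(abs(a.astype(int)-b).max(2)>30)[150:270,225:450].astype('uint8');n,_,st,_=cv2.connectedComponentsWithStats(d)
print([t[:5].tolist() for t in st[1:] if t[4]>6])
E
```

```text
t: 15.9
eef_pos: [0.3449, 0.4588, 0.2236]
ee_rot: [3.141, 0.0, -1.867]
force: [0.6, -1.2, -0.3]
width: 0.0004
gripper_force: 0.0
knob (-35.91789797307321+0.9599139093330201j)
tin 100 20.22 18.36
tin 97 20.2680412371134 18.38144329896907
[[34, 57, 29, 22, 301]]
```

```bash
python3 -c "
from station import arm
print(arm.job_done())"
```

```text
the job is handed in; nothing more can be done
None
```

I pushed the lever from near-left along the crossway and into the near-middle slot marked by the pin, stopping when the push force rose to about 11 N; the knob then measured 36 mm near of centre (about 38 mm expected), nothing else around the gearbox had moved in the before/after pictures, the arm is clear, and the job is handed in at about 16 s.

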